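# Wedge the agar pouring table up to level and hold the wedge

## Task

The little pouring table with the two covered dishes sags to the front. Take the orange wedge by its block handle and push it straight, flat on the bench and thin end first, under the middle of the table plate's front edge until that edge has just lifted off its two red rests (about 4 mm, plate level, its edge over the wedge's green band; never more than 8 mm). Touch neither plate nor dishes with the robot, leave the other things alone, and finish still gripping the wedge in place with the plate resting on it.

Things in the scene. Friction and masses are not known exactly. Their poses are not given: they have to be found in the camera images.
- pour_frame: fixed dark underframe of the pouring table, 120 (x) x 160 (y) mm; origin on the bench under its centre, front faces its -x. Side rails 8 mm high along x at y = +-69 mm (22 mm wide), a red rest 13 mm high at the front of each; hinge beam along the back at x = +62 mm. Between the rails (y +-58 mm) the bench is open from the front for 115 mm
- pour_plate (a joint): hinge of the silver plate (160 wide, 120 deep, 8 mm thick, 0.9 kg, falls by its weight onto the rests), rad: 0 = on the rests, grows as the front edge rises; that edge is 115 mm from the hinge line: 4 mm of lift (plate level) = 0.035 rad, 2 mm = 0.017, 6 mm = 0.052. Top of the dishes on it: at most 50 mm above the bench
- plate_edge (a point): middle of the plate's lower front edge, moves with the plate; at rest 14 mm above the bench, above the front end of the frame (frame x = -60 mm, y = 0)
- wedge_grip (a point): centre of the block handle (45 long in x, 28 wide, 34 mm high) of the loose orange plastic wedge, 17 mm above its underside; x points to the thin end, z up. Wedge 125 x 28 mm, 60 g; its taper, 80 mm long, rises 1 in 4 from 4 mm at the thin end to 24 mm at the handle. Green band 48 to 64 mm from the thin end
- wedge_tip (a point): middle of the wedge's thin end on its underside, 102.5 mm ahead of wedge_grip along x; same axes. The plate edge at rest first touches the slope 40 mm from the thin end; 4 mm of lift is at 56 mm
- dish_left_centre (a point): centre of a covered clear glass dish, 69 mm across, 15 mm high, loose on the plate, left half (frame +y)
- dish_right_centre (a point): the same, right half of the plate (frame -y)
- dish_spare: a third covered glass dish of the same size lying on the bench, a bystander; origin at the centre of its underside
- burette_stand_a: fixed burette stand, an obstacle beside the way: cream base 285 (x) x 218 (y) x 46 mm, origin at the centre of its underside; thin upright rod at its x = 107, y = 0 mm, 0.8 m high; upright burette at x = 27, y = 68 mm from 0.35 to 1.1 m high. It stands between the arm at the start and the work: swing past it with the arm drawn in, not through it
- bottle_side: loose small dark bottle, 51 mm across, 93 mm high, a bystander; origin at the centre of its underside
Not all that is in view belongs to the job. What is shaped like the part that bears wedge_grip but grey is not meant.

How it is judged:
By the outcome, as a careful person would: the job done as asked, in the order asked, and still so for the second after the job is handed in, while the arm keeps its last pose, push and grip.
It also fails if it takes over 48 s, if anything falls off the work surface, if the arm or the gripper's body presses on something with over 40 N, if the wrist force passes 120 N, or if a joint passes its speed limit or range.

## Robot

A 6-joint arm with a two-finger parallel gripper is mounted at the origin on the work surface; the furniture and walls round the work are solid. World frame = base frame: x ahead of the robot, y to its left, z up, the work surface at z = 0. Lengths are in m, angles in degrees, forces in N, time in s.
With the tool pointing down it reaches from about 0.35 to 0.95 m from the base axis. Payload 17.4 kg.
Tool frame: the origin (TCP) lies between the finger pads; the fingertips stand 8 mm ahead of it and the grasp point (between the pads) lies 11 mm behind it (finger_overhang is the distance from the TCP to the fingertips, in m); z points along the fingers, y is the line along which they close (so a half turn about z gives the same grasp; the last joint's range is limited). The gripper opens to 93 mm and grips with 3 to 60 N. Pads are 15 mm wide; open, the fingers measure 128 mm over their backs; the gripper's body (75 mm by 188 mm) begins 65 mm behind the grasp point.
Start: joints at [71.86, 6.646, 82.598, -0, 90.757, -2.166], TCP at [0.186, 0.649, 0.199] pointing down, gripper open.
Joint ranges: [-162.19, 162.19], [-47.58, 125.68], [4.15, 143.07], [-65.23, 245.23], [0.69, 171.88], [-170.13, 170.13]. Speed limits (degrees/s): [108.29, 108.29, 127.2, 180, 180, 180].

## Interface

Orientations are given as [roll, pitch, yaw] about the fixed x, y, z axes, in that order (R = Rz(yaw) Ry(pitch) Rx(roll)).
In Python, from station import * gives the robot as it stands.
- The arm moves only by the tool send_rows, never from a script. Its argument "moves" is text: rows parted by semicolons, each of 7 numbers parted by spaces: the shift along the tool's x, y, z in cm, then the turn, a rotation vector about the tool's x, y, z in degrees, then the opening in per cent of the stroke, from 0 (shut) to 100 (fully open). A call has 1 to 20 rows; each row shifts and turns the commanded pose from where the row before left it, along the tool's axes as they then stand; what a row does not reach is not made up. A row lasts 1/8 s, in which the tool goes at most 62.5 mm and 10.7 degrees, less where a joint would pass 70% of its speed; a pose out of reach is approached as far as the arm can. A call is refused whole if a number of a shift passes 6.25 or a number of a turn 10.7, either way. A call with a gripper value outside its range is refused whole. The fingers move at their own pace and stop on an object; "force" is the grip in N (left out, the last holds). Time passes only in rows, so rows that do not move let the fingers close. It gives the time, the measured TCP pose, the force, the opening and the grip force at its end, in the units of the state.
- read_state(): the state, without advancing time (a new reading comes with each control period).
- read_camera(name): name is "scene" or "top" or "wrist"; returns a dict with "pixels" (400x640x3 uint8, red, green, blue), "fx", "fy", "cx", "cy" (pixels), "k1" (the pictures are not rectified: a ray, as slopes to the right and down, at radius r is drawn at 1 + k1 r^2 times it, then the intrinsics apply), "camera_from_world" (4x4, takes a point from world to camera coordinates). Camera axes: x right, y up, looking along -z (the intrinsics and any distortion apply to the point x, -y, -z); pixel columns grow to the right and rows downward; lengths in m; the calibration is good to about 2 mm. A picture is of the moment at which its call begins. There is no depth.
- close_job(): hands the job in; it is judged then, once.
The state is a dict: "t": time; "joints": joint angles; "qd": joint speeds; "joint_torque": joint torques, N m; "eef_pos": TCP position; "tcp_rot": TCP orientation; "force": force on the tool from outside, world axes, zero at the start; "moment": the same for the moment, N m; "width": finger opening in m; "grasp_force": force on a finger pad.
Only numpy, scipy, OpenCV 4.12 (cv2) and the standard library are available. Lean on these libraries where they do the work, as an engineer would, in place of code of your own. Each camera call takes 0.05 s, during which the arm holds its last target. There are 200 camera calls.

## Working session

There is one attempt and no reset: what is moved stays moved. The work goes in short steps, Python scripts to look and compute and a tool call to move; the robot and the scene stay as the last step left them, time stands still between calls to the robot, and variables do not carry over. Pictures are saved under pics/ and viewed, at most 10 in all, crops included, and the job is handed in when it is done.

Besides the shell and the picture viewer there is one more tool, called after "Request:" as name(argument=value, ...), one argument or row to a line, values as JSON. send_rows: Moves the arm, as the interface text tells. Its arguments: {"type":"object","properties":{"moves":{"type":"string"},"force":{"type":"number"}},"required":["moves"]}

```bash
ls; mkdir -p pics; python3 - <<'E'
from station import *
import cv2
s=read_state();print(s)
for n in("scene","top"):
    c=read_camera(n);cv2.imwrite(f"pics/{n}0.png",c["pixels"][:,:,::-1]);print(n,c["fx"],c["fy"],c["cx"],c["cy"],c["k1"],c["camera_from_world"].tolist() if hasattr(c["camera_from_world"],'tolist') else c["camera_from_world"])
E
```

```text
pics
{'t': 0.0, 'joints': array([ 7.18611385e+01,  6.67393757e+00,  8.26363146e+01,  4.50257944e-04,
        9.07587005e+01, -2.16641207e+00]), 'qd': array([-0.00364515, -0.03559604, -0.01315027,  0.08507412, -0.00093162,
        0.04858718]), 'joint_torque': array([ 2.73156533e-03, -7.21272755e+01, -6.22609949e+01,  7.80699472e-02,
        2.39603897e-02, -1.04634405e-04]), 'eef_pos': array([0.18568024, 0.64870444, 0.19810125]), 'tcp_rot': array([-1.79931114e+02, -3.05645200e-03,  1.64027554e+02]), 'force': array([-0.37044696,  0.57803859,  0.15222161]), 'moment': array([-0.06935184, -0.0070272 , -0.02392677]), 'grasp_force': 0.0, 'width': 0.09285428052126384}
scene 471.5686323032531 471.5686323032531 319.6350140268508 197.79109067366295 -0.047329085599391064 [[-0.7136469563155978, 0.7005017920901314, -0.002293691347464589, 0.3437178992875935], [-0.5824283888780352, -0.5915322333473093, 0.5575542921905277, 0.24069022517170402], [0.3892109885016343, 0.3992328345585548, 0.830137308064107, -1.510903515958617], [0.0, 0.0, 0.0, 1.0]]
top 467.31278964085203 467.31278964085203 313.82670724660613 209.56915205371118 -0.006388299351556618 [[0.020687449801406285, -0.999596158553104, -0.019482023164761535, -0.005775721514178365], [0.9947880148907394, 0.018634126926117763, 0.10024756726945491, -0.4609887222900974], [-0.09984405265441129, -0.021454349665728463, 0.9947717708248279, -1.0190348679162948], [0.0, 0.0, 0.0, 1.0]]
```

View pics/top0.png

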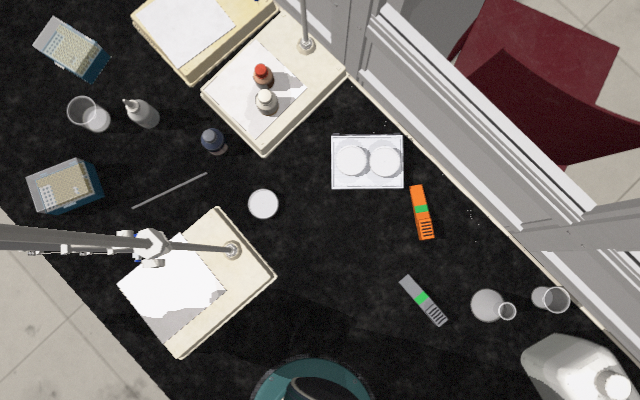

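View pics/scene0.png

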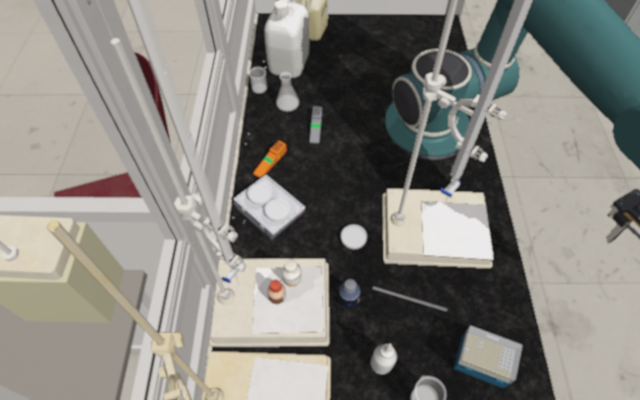

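```bash
cat > h.py <<'E'
import numpy as np,cv2
from station import *
def cam(n):
    c=read_camera(n);c["T"]=np.array(c["camera_from_world"]);return c
def proj(c,p):
    q=c["T"]@np.r_[p,1];x,y=q[0]/-q[2],-q[1]/-q[2];f=1+c["k1"]*(x*x+y*y)
    return np.array([c["cx"]+c["fx"]*x*f,c["cy"]+c["fy"]*y*f])
def ray(c,u,z):
    d=np.array([(u[0]-c["cx"])/c["fx"],(u[1]-c["cy"])/c["fy"]]);s=d.copy()
    for _ in range(10): s=d/(1+c["k1"]*(s@s))
    R,t=c["T"][:3,:3],c["T"][:3,3];o=-R.T@t;v=R.T@np.array([s[0],-s[1],-1])
    return o+v*(z-o[2])/v[2]
E
python3 - <<'E'
from h import *
t=cam("top");s=cam("scene")
a=cv2.resize(t["pixels"][110:260,310:460],None,fx=4,fy=4,interpolation=cv2.INTER_CUBIC)
b=cv2.resize(s["pixels"][130:250,220:320],None,fx=5,fy=5,interpolation=cv2.INTER_CUBIC)
cv2.imwrite("pics/a.png",a[:,:,::-1]);cv2.imwrite("pics/b.png",b[:,:,::-1])
for n,u,z in[("plateTL",(332,135),.022),("plateTR",(403,136),.022),("BR",(403,188),.022),("BL",(332,188),.022),("tip",(416.5,186),0.004),("handle",(427,238),.034),("spare",(263,204),.015),("bottle",(212,139),.09),("standcorners",(118,287),.046),("",(216,208),.046),("",(275,275),.046),("",(180,358),.046),("rodbase",(232,250),.05),("wall",(350,75),0),("wall2",(560,285),0)]:print(n,ray(t,u,z).round(4))
E
```

```text
plateTL [ 0.6318 -0.0344  0.022 ]
plateTR [ 0.632  -0.1948  0.022 ]
BR [ 0.5133 -0.195   0.022 ]
BL [ 0.5105 -0.0364  0.022 ]
tip [ 0.5212 -0.2286  0.004 ]
handle [ 0.4022 -0.2454  0.034 ]
spare [0.4723 0.1184 0.015 ]
bottle [0.6012 0.2217 0.09  ]
standcorners [0.2823 0.4234 0.046 ]
 [0.4582 0.2173 0.046 ]
 [0.3155 0.0835 0.046 ]
 [0.1361 0.2809 0.046 ]
rodbase [0.3672 0.1778 0.05  ]
wall [ 0.7821 -0.0745  0.    ]
wall2 [ 0.3049 -0.5474  0.    ]
```

View pics/a.png

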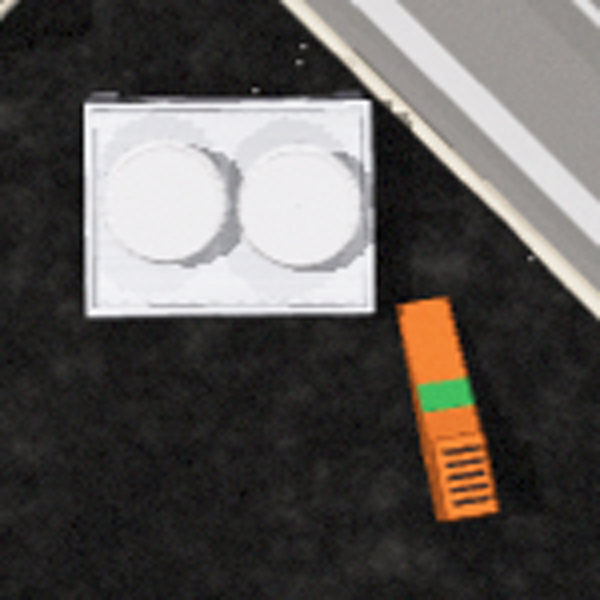

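View pics/b.png

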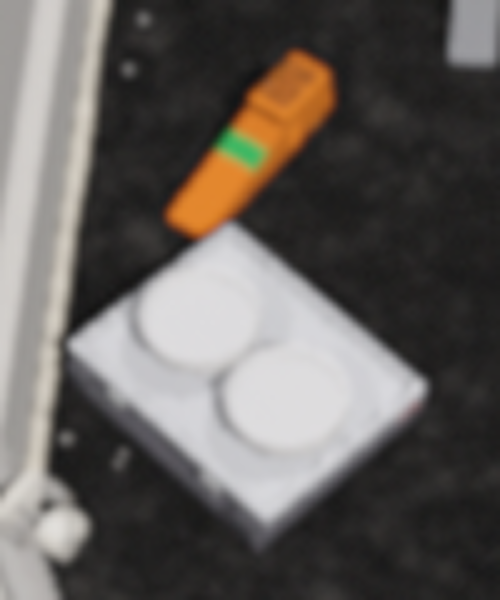

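```bash
cat > fit.py <<'E'
from h import *
from scipy.optimize import minimize
def render(c,hulls,K=4):
    m=np.zeros((400*K,640*K),np.uint8)
    for P in hulls:
        q=np.array([proj(c,p) for p in P]);q=(q+.5)*K-.5
        cv2.fillConvexPoly(m,cv2.convexHull((q*16).round().astype(np.int32)),255,shift=4)
    return cv2.resize(m,(640,400),interpolation=cv2.INTER_AREA)/255.
def place(P,x):
    c,s=np.cos(x[2]),np.sin(x[2]);P=np.asarray(P,float)
    return np.c_[x[0]+c*P[:,0]-s*P[:,1],x[1]+s*P[:,0]+c*P[:,1],P[:,2]]
W=.014
wedge=[[(a,b,z) for b in(-W,W) for a,z in((0,0),(0,.004),(-.08,.024),(-.08,0))],
       [(a,b,z) for b in(-W,W) for a in(-.08,-.125) for z in(0,.034)]]
plate=[[(a,b,z) for b in(-.08,.08) for a,z in((-.06,.014),(-.06,.022),(.06,.026),(.06,.018))]]
def fit(views,model,x0):
    f=lambda x:sum((np.abs(render(c,[place(h,x) for h in model],)-m)).sum() for c,m in views)
    r=minimize(f,x0,method="Nelder-Mead",options=dict(initial_simplex=np.array(x0)+np.array([[0,0,0],[.006,0,0],[0,.006,0],[0,0,.08]]),xatol=1e-4,fatol=.3,maxiter=150))
    return r.x,r.fun
def omask(c):
    h=cv2.cvtColor(c["pixels"],cv2.COLOR_RGB2HSV).astype(int)
    m=((h[...,0]<22)&(h[...,1]>150)&(h[...,2]>90))|((h[...,0]>50)&(h[...,0]<85)&(h[...,1]>100)&(h[...,2]>80))
    n,l,st,ce=cv2.connectedComponentsWithStats(m.astype(np.uint8));return l,st,ce
E
python3 - <<'E'
from fit import *
t=cam("top");s=cam("scene")
def sel(c,p):
    l,st,ce=omask(c);u=proj(c,p);k=1+np.argmin(np.hypot(*(ce[1:]-u).T)+(st[1:,4]<100)*1e3);print(st[k]);return (l==k)*1.
mt,ms=[sel(c,[.46,-.237,.02]) for c in(t,s)]
x0=[.521,-.2286,.14]
for v in([(t,mt)],[(s,ms)],[(t,mt),(s,ms)]):print("wedge",*fit(v,wedge,x0))
def pm(c):
    m=(c["pixels"].min(2)>110).astype(np.uint8);n,l,st,ce=cv2.connectedComponentsWithStats(m)
    u=proj(c,[.571,-.115,.03]);k=l[int(u[1]),int(u[0])];print(st[k]);return (cv2.morphologyEx((l==k).astype(np.uint8),cv2.MORPH_CLOSE,np.ones((9,9))))*1.
print("plate",*fit([(t,pm(t))],plate,[.571,-.115,0.]))
E
```

```text
[409 184  26  56 777]
[253 140  34  38 534]
wedge [ 0.52443265 -0.22566608  0.17812617] 91.85490196078432
wedge [ 0.52552582 -0.2255703   0.12744998] 94.24313725490197
wedge [ 0.5243519  -0.22534767  0.17729833] 219.25882352941179
[ 331  134   73   55 3898]
plate [ 0.57207443 -0.11261035  0.01790264] 69.76470588235294
```

Request:
send_rows(
  moves="0 -2 -1 0 0 0 100;0 -4 -2 0 0 0 100;0 -4 -2 0 0 0 100;0 -4 -2 0 0 0 100;0 -4 -2 0 0 0 100;0 -4 -2 0 0 0 100;0 -2 -1 0 0 0 100;0 0 0 0 0 0 100",
)

```text
t: 1.3
eef_pos: [0.1196, 0.4178, 0.3202]
tcp_rot: [179.8, 0.0, 164.0]
force: [0.1, -0.3, -0.5]
width: 0.093
grasp_force: 0.0
```

```bash
python3 -c "
from station import *
s=read_state();print(s['t'],s['joints'].round(2),s['eef_pos'].round(4),s['tcp_rot'].round(2),s['force'])"
```

```text
1.3 [ 70.66 -24.    98.74  -0.   105.09  -3.36] [0.1196 0.4178 0.3202] [1.7983e+02 1.0000e-02 1.6402e+02] [ 0.13729365 -0.31857609 -0.53931855]
```

Request:
send_rows(
  moves="0 -2 -1 0 0 0 100;0 -3 -1.5 0 0 0 100;0 -3 -1.5 0 0 0 100;0 -3 -1.5 0 0 0 100;0 -3 -1.5 0 0 0 100;0 -1.5 -1 0 0 0 100;0 0 0 0 0 5 100;0 0 0 0 0 10 100;0 0 0 0 0 10 100;0 0 0 0 0 10 100;0 0 0 0 0 10 100;0 0 0 0 0 10 100;0 0 0 0 0 10 100;0 0 0 0 0 10 100;0 0 0 0 0 10 100;0 0 0 0 0 5 100;0 0 0 0 0 0 100",
)

```text
t: 3.42
eef_pos: [0.0773, 0.2698, 0.3983]
tcp_rot: [-180.0, 0.1, 74.1]
force: [0.2, 0.7, 0.1]
width: 0.0929
grasp_force: 0.0
```

```bash
python3 -c "
from station import *
s=read_state();print(s['t'],s['joints'].round(2),s['eef_pos'].round(4),s['tcp_rot'].round(2),s['force'])"
```

```text
3.425 [ 68.8  -40.74 101.24  -0.   119.57  84.74] [0.0773 0.2698 0.3983] [-1.7999e+02  7.0000e-02  7.4060e+01] [0.19255468 0.72610339 0.05251647]
```

Request:
send_rows(
  moves="-0.07 1.96 0 0 0 4 100;-0.27 3.91 0 0 0 8 100;-0.27 3.91 0 0 0 8 100;-0.27 3.91 0 0 0 8 100;-0.27 3.91 0 0 0 8 100;-0.27 3.91 0 0 0 8 100;-0.27 3.91 0 0 0 8 100;-0.27 3.91 0 0 0 8 100;-0.27 3.91 0 0 0 8 100;-0.27 3.91 0 0 0 8 100;-0.27 3.91 0 0 0 8 100;-0.27 3.91 0 0 0 8 100;-0.27 3.91 0 0 0 8 100;-0.07 1.96 0 0 0 4 100;0 0 0 0 0 0 100",
)

```text
t: 5.3
eef_pos: [0.2433, -0.1421, 0.3985]
tcp_rot: [-180.0, 0.0, -30.0]
force: [0.2, 0.1, -0.6]
width: 0.0932
grasp_force: 0.0
```

```bash
python3 - <<'E'
from fit import *
s=read_state();print(s['t'],s['joints'].round(2),s['eef_pos'].round(4),s['tcp_rot'].round(2),s['force'])
w=cam("wrist");cv2.imwrite("pics/w1.png",w["pixels"][:,:,::-1])
for p in([.5244,-.2257,.004],[.4235,-.2437,.034],[.512,-.114,.014]):print(proj(w,p))
E
```

```text
5.3 [-35.47 -40.62 101.16  -0.   119.5   84.56] [ 0.2433 -0.1421  0.3985] [-1.800e+02  4.000e-02 -3.002e+01] [ 0.17653768  0.13902076 -0.61520887]
[274.10014748 -15.06382126]
[312.68205217  29.67324658]
[222.61281543  26.23133402]
```

View pics/w1.png

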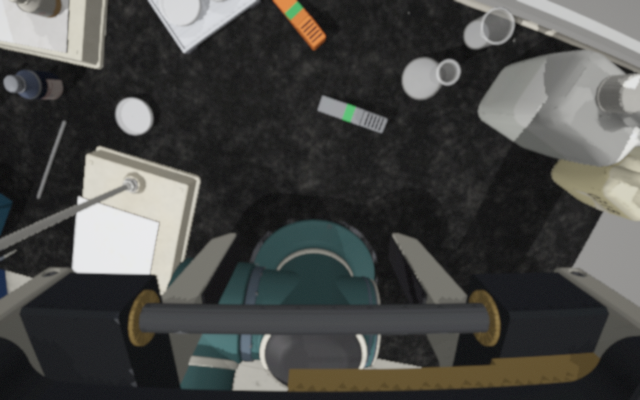

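Request:
send_rows(
  moves="2 0 1 0 0 0 100;4 0 2 0 0 -5 100;3.7 0.3 2 0 0 -10 100;3.5 0.95 2 0 0 -10 100;3.2 1.6 2 0 0 -10 100;1.9 1.3 1 0 0 -5 100;0 0 0 0 0 0 100",
)

```text
t: 6.22
eef_pos: [0.4112, -0.237, 0.296]
tcp_rot: [-179.8, 0.2, 10.2]
force: [0.1, -0.0, -0.0]
width: 0.0931
grasp_force: 0.0
```

```bash
python3 - <<'E'
from fit import *
s=read_state();print(s['t'],s['joints'].round(2),s['eef_pos'].round(4),s['tcp_rot'].round(2),s['force'])
w=cam("wrist");cv2.imwrite("pics/w2.png",w["pixels"][:,:,::-1])
for p in([.5244,-.2257,.004],[.4235,-.2437,.034],[.512,-.114,.014]):print(proj(w,p))
E
```

```text
6.225 [-3.3040e+01 -1.8870e+01  9.7210e+01  1.0000e-02  1.0189e+02  4.6750e+01] [ 0.4112 -0.237   0.296 ] [-1.7983e+02  1.7000e-01  1.0200e+01] [ 0.11262119 -0.02392821 -0.02792394]
[320.48581932  85.05738613]
[320.42041785 155.51037335]
[244.87052939  79.70262213]
```

View pics/w2.png

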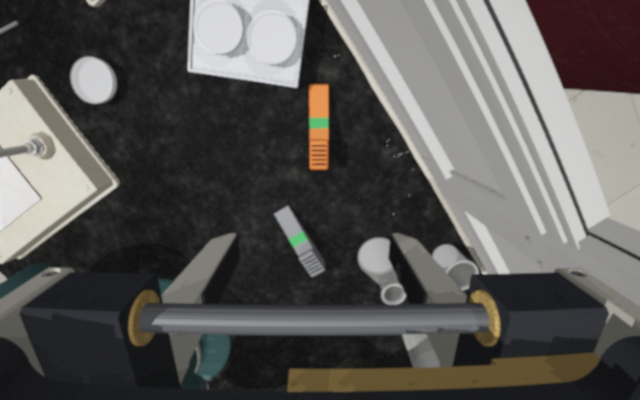

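```bash
python3 - <<'E'
from fit import *
t=cam("top");s=cam("scene");w=cam("wrist")
def sel(c,p):
    l,st,ce=omask(c);u=proj(c,p);k=1+np.argmin(np.hypot(*(ce[1:]-u).T)+(st[1:,4]<100)*1e3);print(st[k]);return (l==k)*1.
V={n:(c,sel(c,[.46,-.237,.02])) for n,c in(("w",w),("s",s))}
x0=[.5244,-.2257,.177]
for v in("w","s","ws"):
    x,f=fit([V[k] for k in v],wedge,x0);print(v,x,f,"grip",x[:2]-.1025*np.array([np.cos(x[2]),np.sin(x[2])]),np.degrees(x[2]))
def pm(c):
    m=(c["pixels"].min(2)>110).astype(np.uint8);n,l,st,ce=cv2.connectedComponentsWithStats(m)
    u=proj(c,[.571,-.115,.03]);k=l[int(u[1]),int(u[0])];print(st[k]);return (cv2.morphologyEx((l==k).astype(np.uint8),cv2.MORPH_CLOSE,np.ones((9,9))))*1.
for n,c in(("t",t),("s",s),("w",w)):
  x,f=fit([(c,pm(c))],plate,[.572,-.1126,.018]);print(n,"plate",x,f,"edge",x[:2]-.06*np.array([np.cos(x[2]),np.sin(x[2])]))
E
```

```text
[308 118  21   9 170]
[253 140  34  38 534]
w [ 0.47537213 -0.23133286  0.19789518] 1367.8666666666668 grip [ 0.37487267 -0.25148498] 11.338558684196656
s [ 0.52631245 -0.22334589  0.15769323] 93.18823529411765 grip [ 0.42508425 -0.23944254] 9.035156740826698
ws [ 0.52566708 -0.22192885  0.16260835] 1548.0627450980394 grip [ 0.42451923 -0.23852285] 9.316772025501907
[ 331  134   73   55 3900]
t plate [ 0.57225356 -0.11305452  0.02038281] 71.79607843137255 edge [ 0.51226603 -0.1142774 ]
[ 234  175   71   61 2326]
s plate [ 0.57151986 -0.11084668  0.0375387 ] 155.98823529411766 edge [ 0.51156213 -0.11309848]
[ 187    0  122   88 9243]
w plate [ 0.57183927 -0.10987361  0.02364631] 150.81176470588235 edge [ 0.51185604 -0.11129226]
```

Request:
send_rows(
  moves="1.2 0.7 2 0 0 0 100;0 0 4 0 0 0 100;0 0 4 0 0 0 100;0 0 4 0 0 0 100;0 0 4 0 0 0 100;0 0 3 0 0 0 100;0 0 1 0 0 0 100;0 0 0 0 0 0 100",
)

```text
t: 7.42
eef_pos: [0.4227, -0.2425, 0.0796]
tcp_rot: [180.0, -0.0, 10.0]
force: [-0.5, 0.3, 1.0]
width: 0.0927
grasp_force: 0.0
```

```bash
python3 - <<'E'
from fit import *
s=read_state();print(s['t'],s['joints'].round(2),s['eef_pos'].round(4),s['tcp_rot'].round(2),s['force'])
w=cam("wrist");t=cam("top")
cv2.imwrite("pics/w3.png",w["pixels"][:,:,::-1])
for p in([.524,-.224,.004],[.424,-.242,.034],s['eef_pos']):print(proj(w,p))
E
```

```text
7.425 [-32.84 -14.13 113.53  -0.    80.56  47.15] [ 0.4227 -0.2425  0.0796] [ 1.7998e+02 -3.0000e-02  1.0010e+01] [-0.54723476  0.26293342  0.97969399]
[313.7552147   82.06835326]
[314.32716303 210.45727526]
[314.85520467 234.96347693]
```

View pics/w3.png

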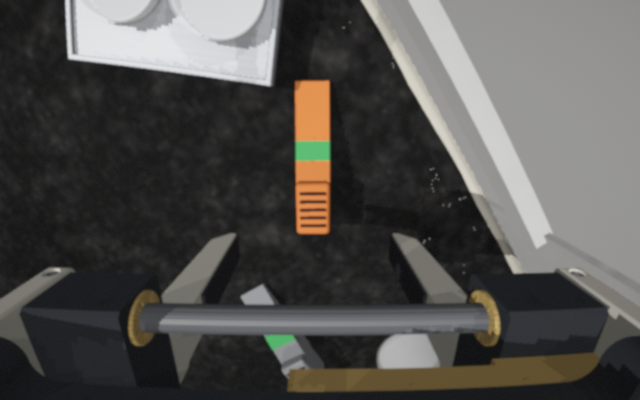

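Request:
send_rows(
  moves="0.2 0 2 0 0 0 100;0 0 2.5 0 0 0 100;0 0 1.5 0 0 0 100;0 0 0.6 0 0 0 100;0 0 0 0 0 0 100;0 0 0 0 0 0 0;0 0 0 0 0 0 0;0 0 0 0 0 0 0;0 0 0 0 0 0 0;0 0 0 0 0 0 0;0 0 0 0 0 0 0",
  force=30,
)

```text
t: 8.9
eef_pos: [0.4246, -0.2421, 0.0128]
tcp_rot: [180.0, 0.0, 10.0]
force: [-0.1, -0.0, -0.3]
width: 0.0376
grasp_force: 0.0
```

```bash
python3 - <<'E'
from fit import *
s=read_state();print(s['t'],s['joints'].round(2),s['eef_pos'].round(4),s['tcp_rot'].round(2),s['force'],s['width'],s['grasp_force'])
E
```

```text
8.9 [-32.68 -10.44 116.99  -0.    73.45  47.29] [ 0.4246 -0.2421  0.0128] [180.     0.    10.03] [-0.05735233 -0.04273847 -0.31656682] 0.0375813176632548 0.0
```

Request:
send_rows(
  moves="0 0 0 0 0 0 0;0 0 0 0 0 0 0;0 0 0 0 0 0 0;0 0 0 0 0 0 0",
)

```text
t: 9.4
eef_pos: [0.4246, -0.2421, 0.0128]
tcp_rot: [-180.0, 0.0, 10.0]
force: [0.5, 1.5, 0.8]
width: 0.0264
grasp_force: 30.0
```

```bash
python3 - <<'E'
from fit import *
s=read_state();print(s['t'],s['eef_pos'].round(4),s['tcp_rot'].round(2),s['force'],s['width'],s['grasp_force'])
w=cam("wrist")
h=cv2.cvtColor(w["pixels"],cv2.COLOR_RGB2HSV).astype(int)
m=((h[...,0]<22)&(h[...,1]>110)&(h[...,2]>120)).astype(np.uint8);m[250:]=0
g=((h[...,0]>50)&(h[...,0]<85)&(h[...,1]>80)&(h[...,2]>80)).astype(np.uint8);g[260:]=0
for n,k in(("o",m),("g",g)):
    l=cv2.connectedComponentsWithStats(k);i=[j for j in range(1,l[0]) if l[2][j,4]>60];print(n,[(l[2][j].tolist(),l[3][j].round(1).tolist()) for j in i])
e=s['eef_pos'];c,q=np.cos(np.radians(10)),np.sin(np.radians(10))
for d,z in((.1025,.004),(.1025-.056,.018),):
    print(proj(w,[e[0]+c*d,e[1]+q*d,z]))
cv2.imwrite("pics/w4.png",w["pixels"][:,:,::-1])
E
```

```text
9.4 [ 0.4246 -0.2421  0.0128] [-180.      0.     10.03] [0.52653986 1.51066394 0.8085149 ] 0.026351714801803 30.008237364236265
o [([288, 74, 49, 82, 3856], [312.1, 114.9]), ([290, 183, 47, 67, 2707], [312.8, 212.9])]
g [([289, 157, 48, 25, 1200], [312.5, 169.0])]
[314.86794511  74.46436898]
[314.92014437 169.18909623]
```

View pics/w4.png

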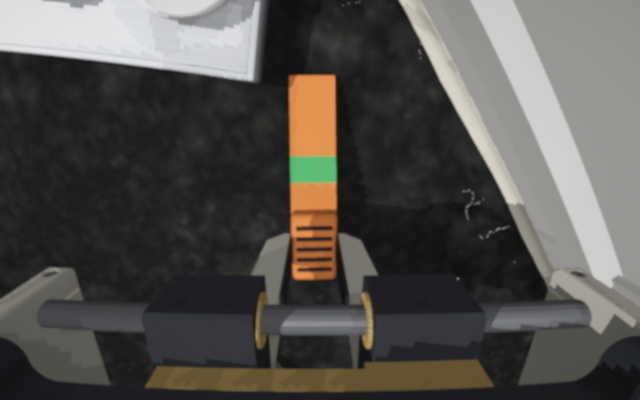

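Request:
send_rows(
  moves="0 0 -0.5 0 0 0 0;-1.6 0 0 0 0 0 0;-2.5 0 0 0 0 0 0;-1.5 0 0 0 0 0 0;0 0 0 0 0 4.4 0;0 0 0 0 0 4.4 0;0 -2 0 0 0 0 0;0.2 -3 0 0 0 0 0;0.2 -3 0 0 0 0 0;0.2 -3 0 0 0 0 0;0.2 -2 0 0 0 0 0;0 -0.6 0 0 0 0 0;0 0 0 0 0 0 0",
)

```text
t: 11.08
eef_pos: [0.3744, -0.1154, 0.0179]
tcp_rot: [180.0, -0.0, 1.3]
force: [-0.3, 0.4, -0.6]
width: 0.026
grasp_force: 30.0
```

```bash
python3 - <<'E'
from fit import *
s=read_state();print(s['t'],s['joints'].round(2),s['eef_pos'].round(4),s['tcp_rot'].round(2),s['force'],s['width'],s['grasp_force'])
w=cam("wrist");cv2.imwrite("pics/w5.png",w["pixels"][:,:,::-1])
e=s['eef_pos'];a=np.radians(s['tcp_rot'][2]);c,q=np.cos(a),np.sin(a)
print(proj(w,[e[0]+c*.1025,e[1]+q*.1025,.009]))
for b in(-.08,0,.08):print(proj(w,[.5125-.021*b,-.1127+b,.022]))
E
```

```text
11.075 [-20.87 -25.44 127.84  -0.    77.59  67.82] [ 0.3744 -0.1154  0.0179] [ 1.7999e+02 -1.0000e-02  1.3200e+00] [-0.27529742  0.41850622 -0.59157783] 0.025956979545531483 29.99077663756907
[314.84613814  74.25317647]
[461.32101266   5.84195737]
[315.73168843   2.54767634]
[169.82392372   5.30482891]
```

View pics/w5.png

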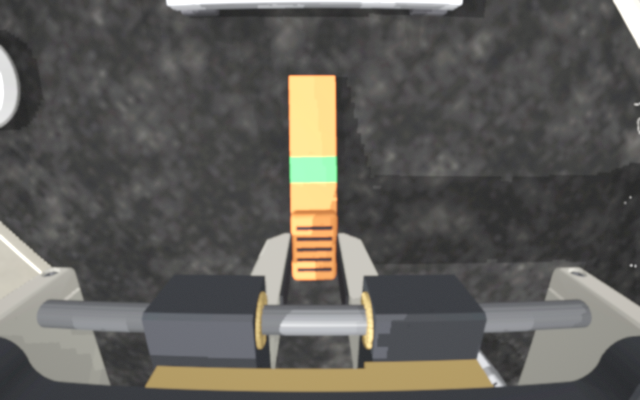

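Request:
send_rows(
  moves="0 0.1 0.3 0 0 0 0;0 0 0.2 0 0 0 0;0 0 0 0 0 0 0",
)

```text
t: 11.5
eef_pos: [0.3745, -0.1171, 0.0128]
tcp_rot: [180.0, 0.0, 1.2]
force: [-1.3, -0.7, 1.4]
width: 0.0264
grasp_force: 30.0
```

```bash
python3 - <<'E'
from fit import *
s=read_state();print(s['t'],s['eef_pos'].round(4),s['tcp_rot'].round(2),s['force'],s['moment'].round(2))
w=cam("wrist");g=w["pixels"].astype(float).min(2)
for r in(0,2,4,6):
    k=np.where(g[r,100:560]>130)[0]+100;print(r,k.min(),k.max())
for c in range(180,460,30): print(c,[int(v) for v in g[2:16,c]])
h=cv2.cvtColor(w["pixels"],cv2.COLOR_RGB2HSV).astype(int)
o=(h[...,0]<25)&(h[...,1]>90)&(h[...,2]>110)
for r in(80,100,120,140,200):
    k=np.where(o[r,250:380])[0]+250;print("w",r,k.min(),k.max())
E
```

```text
11.5 [ 0.3745 -0.1171  0.0128] [1.80e+02 2.00e-02 1.19e+00] [-1.26722312 -0.67019397  1.41387205] [-0.18  0.4   0.05]
0 157 463
2 157 461
4 160 457
6 164 453
180 [208, 177, 180, 190, 188, 177, 167, 166, 161, 144, 124, 103, 90, 84]
210 [169, 159, 155, 146, 129, 108, 93, 85, 80, 77, 73, 63, 53, 55]
240 [161, 155, 147, 125, 85, 54, 46, 47, 47, 46, 47, 49, 54, 61]
270 [163, 155, 139, 107, 74, 63, 65, 65, 64, 64, 65, 71, 81, 87]
300 [160, 151, 134, 99, 66, 59, 58, 59, 59, 59, 62, 68, 81, 88]
330 [160, 144, 115, 78, 59, 55, 56, 55, 54, 55, 55, 58, 66, 70]
360 [161, 149, 125, 92, 71, 64, 62, 62, 60, 59, 61, 66, 74, 81]
390 [193, 193, 173, 128, 77, 56, 54, 52, 53, 58, 67, 71, 71, 70]
420 [173, 161, 154, 141, 123, 109, 104, 103, 93, 83, 75, 73, 74, 75]
450 [208, 205, 198, 183, 149, 98, 60, 52, 52, 53, 55, 60, 68, 71]
w 80 288 336
w 100 288 336
w 120 288 337
w 140 288 337
w 200 289 337
```

Request:
send_rows(
  moves="0.8 -0.1 0 0 0 0 0;1.2 0 0 0 0 0 0;1.2 0 0 0 0 0 0;1.2 0 0 0 0 0 0;1.2 0 0 0 0 0 0;0.9 0 0 0 0 0 0;0.2 0 0 0 0 0 0;0 0 0 0 0 0 0",
)

```text
t: 12.55
eef_pos: [0.4416, -0.1143, 0.0128]
tcp_rot: [-180.0, -0.0, 1.2]
force: [0.2, -0.0, 0.4]
width: 0.0266
grasp_force: 30.0
```

```bash
cat > st.py <<'E'
from station import *
s=read_state();print(s['t'],s['eef_pos'].round(4),s['tcp_rot'].round(2),s['force'].round(2),s['moment'].round(2),s['width'],s['joint_torque'].round(2))
E
python3 st.py; python3 - <<'E'
from h import *
t=cam("top");s=cam("scene");np.savez("ref.npz",t=t["pixels"],s=s["pixels"])
for n,c in(("t",t),("s",s)):print(n,proj(c,[.512,-.06,.022]),proj(c,[.512,-.165,.022]),proj(c,[.512,-.06,.026])-proj(c,[.512,-.06,.022]))
E
```

```text
12.55 [ 0.4416 -0.1143  0.0128] [-1.80e+02 -1.00e-02  1.23e+00] [ 0.2  -0.    0.43] [ 0.02  0.03 -0.02] 0.026624639015925225 [ 9.000e-02 -3.470e+01 -5.767e+01 -2.000e-02  1.400e-01  4.000e-02]
t [342.55372584 187.50723233] [389.55110354 188.33784508] [ 0.07466689 -0.26381123]
s [296.81665267 201.28274563] [272.02614173 179.63698789] [-0.06096591 -0.79146653]
```

Request:
send_rows(
  moves="0.4 0 0 0 0 0 0;0 0 0 0 0 0 0",
)

```text
t: 12.9
eef_pos: [0.4456, -0.1142, 0.0128]
tcp_rot: [-180.0, -0.0, 1.2]
force: [0.8, 0.1, -0.1]
width: 0.0267
grasp_force: 30.0
```

Request:
send_rows(
  moves="0.2 0 0 0 0 0 0;0 0 0 0 0 0 0",
)

```text
t: 13.15
eef_pos: [0.4476, -0.1142, 0.0128]
tcp_rot: [-180.0, -0.0, 1.2]
force: [0.1, -0.3, -0.6]
width: 0.0264
grasp_force: 30.0
```

Request:
send_rows(
  moves="0.2 0 0 0 0 0 0;0 0 0 0 0 0 0",
)

```text
t: 13.4
eef_pos: [0.4495, -0.1141, 0.0128]
tcp_rot: [-180.0, 0.0, 1.2]
force: [-1.4, -0.6, -0.6]
width: 0.0265
grasp_force: 30.0
```

Request:
send_rows(
  moves="0.2 0 0 0 0 0 0;0 0 0 0 0 0 0",
)

```text
t: 13.65
eef_pos: [0.4509, -0.114, 0.0127]
tcp_rot: [-180.0, 0.1, 1.2]
force: [-7.4, 0.0, 3.5]
width: 0.0264
grasp_force: 30.0
```

Request:
send_rows(
  moves="0 0 0 0 0 0 0;0.2 0 0 0 0 0 0;0.2 0 0 0 0 0 0;0.2 0 0 0 0 0 0;0 0 0 0 0 0 0",
  force=45,
)

```text
t: 14.28
eef_pos: [0.4568, -0.114, 0.0126]
tcp_rot: [-180.0, 0.1, 1.2]
force: [-9.4, 0.5, 3.9]
width: 0.0258
grasp_force: 45.0
```

Request:
send_rows(
  moves="0.2 0 0 0 0 0 0;0.2 0 0 0 0 0 0;0.2 0 0 0 0 0 0;0 0 0 0 0 0 0",
)

```text
t: 14.78
eef_pos: [0.4628, -0.1138, 0.0126]
tcp_rot: [-180.0, 0.1, 1.2]
force: [-8.5, 0.1, 4.5]
width: 0.0257
grasp_force: 45.0
```

```bash
python3 st.py; python3 - <<'E'
from fit import *
s=read_state();w=cam("wrist")
h=cv2.cvtColor(w["pixels"],cv2.COLOR_RGB2HSV).astype(int)
g=((h[...,0]>50)&(h[...,0]<85)&(h[...,1]>80)&(h[...,2]>60)).astype(np.uint8);g[260:]=0
l=cv2.connectedComponentsWithStats(g);print([(l[2][j].tolist(),l[3][j].round(1).tolist()) for j in range(1,l[0]) if l[2][j,4]>60])
o=(h[...,0]<25)&(h[...,1]>90)&(h[...,2]>90)
k=np.where(o[:,312])[0];print(k.min(),k.max());k=np.where(o[225])[0];print(k[(k>250)&(k<380)][[0,-1]])
print(w["pixels"][140:215:3,312].tolist())
e=s['eef_pos']
for z in(.014,.016,.018):print(z,proj(w,[.5122,-.1127,z]))
for d,z in((48,.016),(64,.02),(80,.024)):print(d,proj(w,[e[0]+(.1025-d*.001),e[1],z]))
E
```

```text
14.775 [ 0.4628 -0.1138  0.0126] [-1.80e+02  1.20e-01  1.23e+00] [-8.54  0.09  4.54] [-0.23  1.78  0.04] 0.025717634192686547 [ 1.110e+00 -3.856e+01 -5.985e+01  9.400e-01 -2.450e+00  1.000e-02]
[([289, 168, 49, 15, 683], [313.1, 174.6])]
183 389
[290 336]
[[214, 216, 220], [215, 218, 221], [215, 217, 220], [212, 214, 218], [209, 211, 214], [208, 210, 214], [199, 201, 204], [197, 199, 202], [215, 217, 221], [140, 177, 151], [83, 172, 104], [83, 172, 105], [84, 174, 106], [90, 183, 114], [145, 174, 106], [220, 144, 80], [214, 137, 75], [213, 136, 75], [213, 136, 75], [213, 135, 74], [213, 135, 74], [214, 136, 75], [213, 135, 74], [190, 116, 62], [122, 68, 34]]
0.014 [314.82699436 163.16055032]
0.016 [314.84015533 163.76867167]
0.018 [314.8535931  164.38962599]
48 [316.88082225 155.60509961]
64 [316.34041611 182.52443823]
80 [315.80284031 209.19610738]
```

Request:
send_rows(
  moves="0.2 0 0 0 0 0 0;0.1 0 0 0 0 0 0;0 0 0 0 0 0 0;0 0 0 0 0 0 0;0 0 0 0 0 0 0",
)

```text
t: 15.45
eef_pos: [0.4656, -0.1138, 0.0126]
tcp_rot: [-180.0, 0.1, 1.2]
force: [-9.5, -0.6, 5.0]
width: 0.0257
grasp_force: 45.0
```

```bash
python3 st.py; python3 - <<'E'
from fit import *
s=read_state();w=cam("wrist");t=cam("top");sc=cam("scene")
h=cv2.cvtColor(w["pixels"],cv2.COLOR_RGB2HSV).astype(int)
g=((h[...,0]>50)&(h[...,0]<85)&(h[...,1]>80)&(h[...,2]>60)).astype(np.uint8);g[260:]=0
l=cv2.connectedComponentsWithStats(g);print([(l[2][j].tolist()) for j in range(1,l[0]) if l[2][j,4]>60])
P=w["pixels"].astype(int);f=lambda x:0
def fe(c):
    col=P[100:240,c].min(1);k=np.where(col>130)[0];return k.max()+100 if len(k) else None
print([(c,fe(c)) for c in range(20,620,60)])
r=np.load("ref.npz")
for n,c in(("t",t),("s",sc)):
    u=proj(c,[.53,-.06,.025]).astype(int);print(n,u)
def patch(I): return cv2.cvtColor(I,cv2.COLOR_RGB2GRAY)[160:240,230:308].astype(np.float32)
a=cv2.resize(sc["pixels"][150:240,225:315],None,fx=6,fy=6,interpolation=cv2.INTER_CUBIC)
cv2.imwrite("pics/end.png",np.hstack([a])[:,:,::-1])
for nm,p in(("front-left corner",(.52,-.035,.022)),("front-right",(.52,-.185,.022)),("back-left",(.625,-.035,.026))):
    u=proj(sc,p).astype(int);A=[cv2.cvtColor(I,cv2.COLOR_RGB2GRAY)[u[1]-9:u[1]+10,u[0]-9:u[0]+10].astype(np.float32) for I in(r["s"],sc["pixels"])]
    print(nm,cv2.phaseCorrelate(A[0],A[1],cv2.createHanningWindow((19,19),cv2.CV_32F)),"4mm:",proj(sc,np.add(p,(0,0,.004)))-proj(sc,p))
E
```

```text
15.45 [ 0.4656 -0.1138  0.0126] [-1.80e+02  1.30e-01  1.23e+00] [-9.48 -0.62  5.01] [-0.23  1.9   0.03] 0.02567614837549873 [ 1.160e+00 -3.922e+01 -6.000e+01  1.010e+00 -2.710e+00 -1.000e-02]
[[289, 173, 49, 10, 438]]
[(20, np.int64(239)), (80, None), (140, None), (200, np.int64(172)), (260, np.int64(171)), (320, np.int64(172)), (380, np.int64(171)), (440, np.int64(172)), (500, None), (560, None)]
t [342 179]
s [292 204]
front-left corner ((-0.039691620249042714, -0.8098099404699166), 1.0308957707881927) 4mm: [-0.05131849 -0.78138092]
front-right ((-0.11121985619801933, -0.7417037278003082), 1.1253755736351012) 4mm: [-0.1349683  -0.82226091]
back-left ((0.10434104915242948, 0.14682016567029166), 1.076339403986931) 4mm: [-0.12919734 -0.74893385]
```

View pics/end.png

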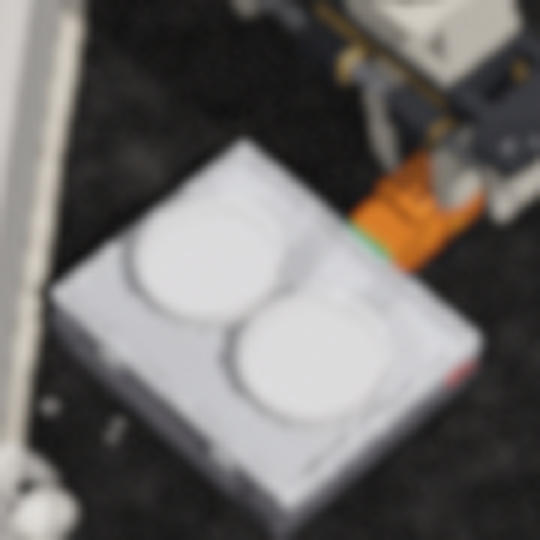

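```bash
python3 -c "
from station import *
print(close_job())"
```

```text
the job is handed in; nothing more can be done
None
```

I pushed the orange wedge straight in under the middle of the plate's front edge and handed the job in. The edge has lifted about 4 mm by camera measurement and sits over the green band, the wedge is still gripped at 45 N, and the clock read about 15.5 s.

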